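# Set out a friction test on the lab bench

## Robot

A 6-joint arm with a two-finger parallel gripper is mounted at the origin on the work surface. World frame = base frame: x ahead of the robot, y to its left, z up, the work surface at z = 0. Lengths are in m, angles in rad, forces in N, time in s.
With the tool pointing down it reaches from about 0.35 to 0.975 m from the base axis. Payload 4.9 kg.
Tool frame: the origin (TCP) lies midway between the tips of the shut fingers; the grasp point (between the pads) lies behind it (manip.grasp_offset is the y of the grasp point in the tool frame, in m); y points along the fingers, z is the direction in which the jaws open and shut, and the axes are right-handed (so a half turn about y gives the same grasp; the last joint's range is limited). The gripper opens to 85 mm and grips with 20 to 120 N. Pads are 22 mm wide; open, the fingers measure 114 mm over their backs; the gripper's body (76 mm by 85 mm) begins 54 mm behind the grasp point. The pads swing forward as they close: fully open they stand 13 mm farther back than shut.
Start: joints at [-1.258, 0.053, 1.613, -0, 1.476, -0.119], TCP at [0.262, -0.568, 0.231] pointing down, gripper open.
Joint ranges: [-3.01, 3.01], [-1.01, 2.22], [0.06, 2.58], [-1.02, 4.17], [0.09, 2.62], [-3.14, 3.14]. Speed limits (rad/s): [2.57, 2.57, 3.14, 3.14, 3.14, 3.14].

## Interface

Orientations are given as a unit quaternion [w, x, y, z].
In Python, from plant import manip gives the robot as it stands. The module is installed in compiled form; this text tells all that it offers.
- The arm moves only by the shell command python3 -m jog 'ROWS'. ROWS is a JSON object of lists of equal length, an entry for each row: "offset": the shift along the world's x, y, z in units of 50 mm (1.0 is 50 mm), a list of three; "angular": the turn, a rotation vector about the world's x, y, z in units of 6 degrees (1.0 is 6 degrees), a list of three; "jaw": the finger opening in mm, from 0 to 85.4. In form: {"offset": [[tx, ty, tz], ...], "angular": [[ax, ay, az], ...], "jaw": [jaw, ...]}. A call has 1 to 12 rows; each row shifts and turns the commanded pose from where the row before left it; what a row does not reach is not made up. A row lasts 1/10 s, in which the tool goes at most 50 mm and 8.59 degrees, less where a joint would pass 70% of its speed; a pose out of reach is approached as far as the arm can. A call is refused whole if a number of a shift passes 1 or a number of a turn 1, either way. A call with a gripper value outside its range is refused whole. The fingers move at their own pace and stop on an object; the grip force is fixed at half the most. Time passes only in rows, so rows that do not move let the fingers close. It gives the time, the measured TCP pose, the force and the opening at its end, in the units of the state.
- manip.state(): the state, without advancing time (a new reading comes with each control period).
- manip.grab_frame(name): name is "scene" or "top"; returns the picture (480x640x3 uint8, blue, green, red); there is no depth.
- manip.camera_model(name): a dict with "fx", "fy", "cx", "cy" (pixels), "rvec" (rotation vector, rad) and "tvec" (3), from world to camera coordinates, as OpenCV has them. Camera axes: x right, y down, z forward; pixel columns grow to the right and rows downward; lengths in m; the calibration is good to about 2 mm. A picture is of the moment at which its call begins. camera_model takes no time and is no camera call.
- manip.job_done(): hands the job in, once; it reports no verdict.
The state is a dict: "time": time; "joint_pos": joint angles; "joint_vel": joint speeds; "joint_efforts": joint torques, N m; "tool_pos": TCP position; "tool_rot": TCP orientation; "contact_force": force on the tool from outside, world axes, zero at the start; "ft_torque": the same for the moment, N m; "gripper_width": opening from 0.0 (shut) to 1.0 (fully open).
Only numpy, scipy, OpenCV 4.12 (cv2) and the standard library are available. Lean on these libraries where they do the work, as an engineer would, in place of code of your own. Each camera call takes 0.05 s, during which the arm holds its last target.

## Task

Set out the parts for the next friction test: lay the steel sample bar flat and centred on the sample stage, lengthwise along it; build the load on the pan, with the wide weight centred on the pan, the medium weight centred on the wide one and the narrow weight centred on top; and stand the oil jar upright on the bench midway between the stage and the pan. Leave the beaker and the timer where they are.

Things in the scene. Friction and masses are not known exactly. Their poses are not given: they have to be found in the camera images.
- bar_c (a point): the sample bar: plain bright steel bar, 70 x 24 x 16 mm, lying flat. The point is its centre, 8 mm above its underside; x runs along its 70 mm length, y across its 24 mm width, z up.
- wide_c (a point): the wide weight: bright steel disc weight, 60 mm diameter, 22 mm high, flat faces with a small dark dot at the centre. The point is its centre, 11 mm above its underside; z is the disc's axis.
- medium_c (a point): the medium weight: bright steel disc weight, 45 mm diameter, 22 mm high, flat faces with a small dark dot at the centre. The point is its centre, 11 mm above its underside; z is the disc's axis.
- narrow_c (a point): the narrow weight: bright steel disc weight, 30 mm diameter, 22 mm high, flat faces with a small dark dot at the centre. The point is its centre, 11 mm above its underside; z is the disc's axis.
- jar_c (a point): the oil jar: closed upright amber glass jar with paper label and black cap, 40 mm diameter, 62 mm high with its cap. The point is its centre, 31 mm above its underside; z up.
- stage_top (a point): the sample stage, fixed to the bench: aluminium top plate 88 x 50 mm on a dark base (80 x 56 mm), with a small steel knob sticking 16 mm out at one short end below the top. The point is the centre of its flat top, 30 mm above the bench; x runs along its 88 mm length (away from the knob), z up.
- pan_top (a point): the load pan, fixed to the bench: round flat aluminium plate, 96 mm diameter, with a thin grey ring drawn on it. The point is the centre of its flat top, 10 mm above the bench. Stage and pan stand 0.27 to 0.29 m apart, centre to centre; which is on the left changes. Its y axis lies within a few degrees of the line through stage and pan; z up.
- beaker_c (a point): bystander, leave alone: open white round beaker, 66 mm across the rim, 65 mm high, loose. The point is on its axis 32 mm above the bench.
- timer_c (a point): bystander, leave alone: flat black pocket timer, 60 x 46 x 18 mm, loose, with a greenish display. The point is its centre, 9 mm above the bench; x along its 60 mm length.
There are look-alikes about, which are no part of the job. Of the things that look like the part that bears jar_c, the middle-sized one is meant. What is shaped like the part that bears bar_c but orange is not meant.

How it is judged:
By the outcome, as a careful person would: the job done as asked, in the order asked, and still so for the second after the job is handed in, with the robot touching nothing.
It also fails if it takes over 138 s, if anything falls off the work surface, if the arm or the gripper's body presses on something with over 40 N, if the wrist force passes 120 N, or if a joint passes its speed limit or range.

## Working session

There is one attempt and no reset: what is moved stays moved. The work goes in short steps, Python scripts to look and compute and a shell command to move; the robot and the scene stay as the last step left them, time stands still between calls to the robot, and variables do not carry over. Pictures are saved under pics/ and viewed, and the job is handed in when it is done.

```bash
mkdir -p pics; ls; python3 - <<'E'
from plant import manip
import cv2
for n in("scene","top"):
    cv2.imwrite(f"pics/{n}0.png",manip.grab_frame(n)); print(n,manip.camera_model(n))
print(manip.state(), manip.grasp_offset)
E
```

```text
pics
scene {'fx': 489.3518062886924, 'fy': 489.3518062886924, 'cx': 321.28908571679915, 'cy': 228.46126413200653, 'rvec': array([ 1.83886681,  1.70509068, -0.67442831]), 'tvec': array([-0.0969781 , -0.3440233 ,  1.37362216])}
top {'fx': 572.9651648819399, 'fy': 572.9651648819399, 'cx': 317.0996110889712, 'cy': 237.33470117049015, 'rvec': array([ 2.13786049, -2.15400656,  0.15552532]), 'tvec': array([0.04736567, 0.54331474, 1.09672224])}
{'time': 0.1, 'joint_pos': array([-1.25801426e+00,  5.32667970e-02,  1.61420644e+00,  8.81931426e-06,
        1.47602066e+00, -1.19018344e-01]), 'joint_vel': array([ 0.00101812, -0.00128406, -0.00457311, -0.00118029, -0.00089701,
        0.00098081]), 'joint_efforts': array([ 5.52636993e-04, -3.94902778e+01, -3.71362352e+01, -9.30392957e-05,
        3.93618320e-03, -4.23523105e-06]), 'tool_pos': array([ 0.26137599, -0.56707172,  0.23017116]), 'tool_rot': array([ 0.15141895, -0.15154281,  0.69135964, -0.69002096]), 'contact_force': array([-0.33488663,  0.43047228,  0.4848002 ]), 'ft_torque': array([ 0.02115877, -0.01352373, -0.00123867]), 'gripper_width': 0.9988420350305323} -0.0187
```

View pics/scene0.png

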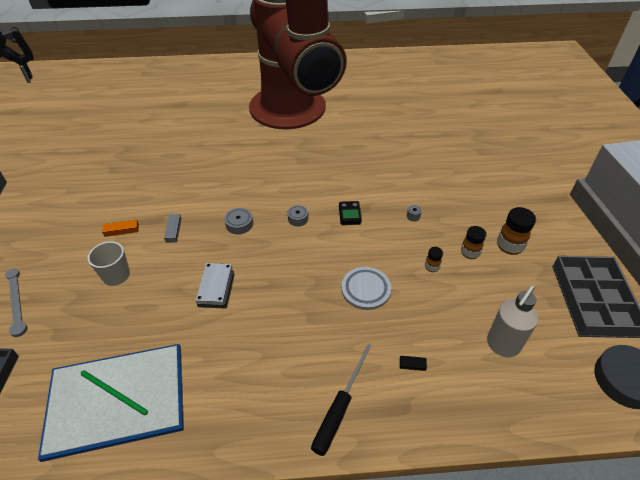

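View pics/top0.png

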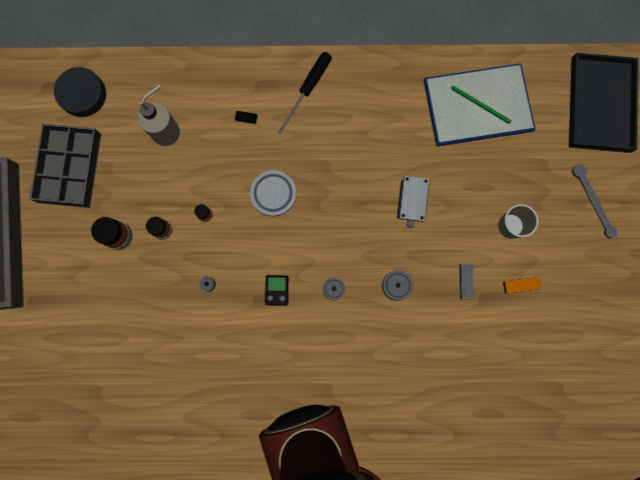

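```bash
cat > h.py <<'E'
import numpy as np, cv2
from plant import manip
def cam(n):
    c=manip.camera_model(n);K=np.array([[c['fx'],0,c['cx']],[0,c['fy'],c['cy']],[0,0,1.]])
    return K,np.asarray(c['rvec'],float),np.asarray(c['tvec'],float)
def proj(n,P):
    K,r,t=cam(n);return cv2.projectPoints(np.atleast_2d(np.asarray(P,float)),r,t,K,None)[0].reshape(-1,2)
def back(n,uv,z):
    K,r,t=cam(n);R=cv2.Rodrigues(r)[0];C=-R.T@t
    uv=np.atleast_2d(np.asarray(uv,float));d=(R.T@np.linalg.inv(K)@np.c_[uv,np.ones(len(uv))].T).T
    return C+d*((z-C[2])/d[:,2])[:,None]
def crop(img,x0,y0,x1,y1,s,fn):
    cv2.imwrite(fn,cv2.resize(img[y0:y1,x0:x1],None,fx=s,fy=s,interpolation=cv2.INTER_CUBIC))
E
python3 - <<'E'
from h import *
t=cv2.imread('pics/top0.png');s=cv2.imread('pics/scene0.png')
t=cv2.convertScaleAbs(t,alpha=1.6)
crop(t,180,160,340,310,5,'pics/tA.png');crop(t,320,160,480,310,5,'pics/tB.png')
crop(t,80,190,230,300,5,'pics/tC.png');crop(t,450,190,560,310,5,'pics/tD.png')
print(back('top',[[273,193],[414,200]],[0.01,0.03][0]), back('top',[[414,200]],.03))
E
```

```text
[[ 0.64088189  0.13335897  0.01      ]
 [ 0.62396242 -0.15636488  0.01      ]] [[ 0.61972342 -0.15290063  0.03      ]]
```

View pics/tA.png

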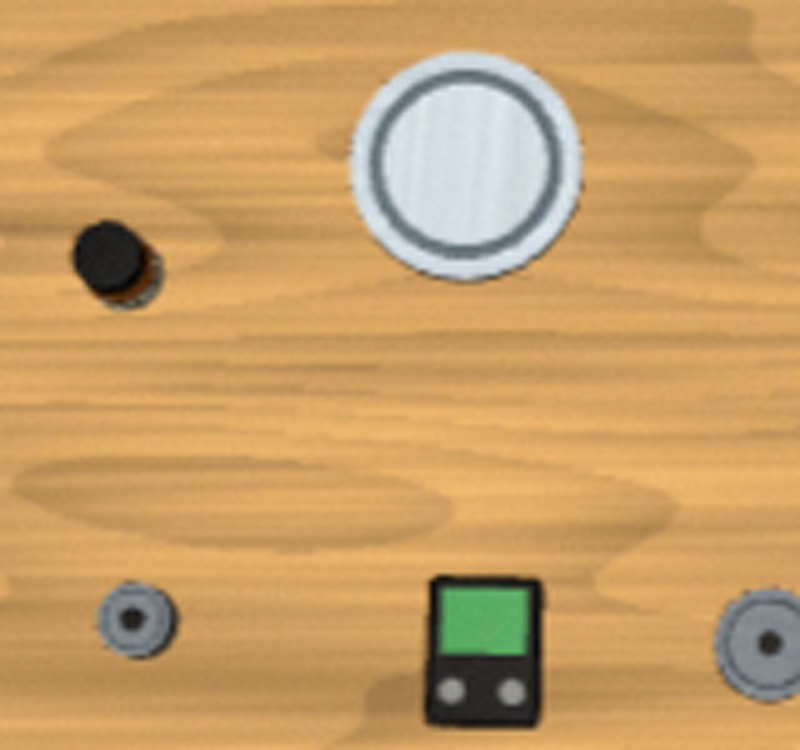

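View pics/tB.png

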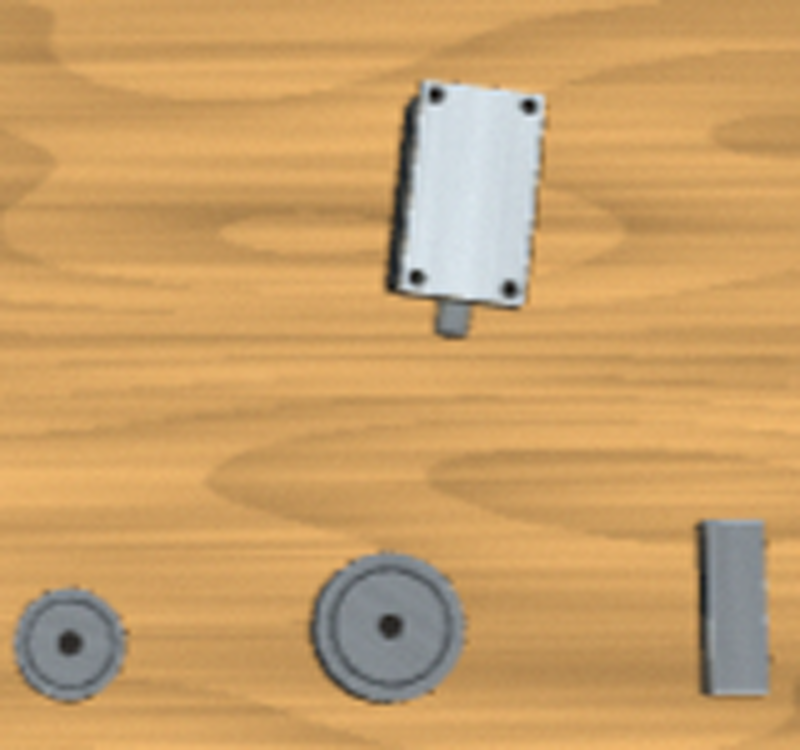

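View pics/tC.png

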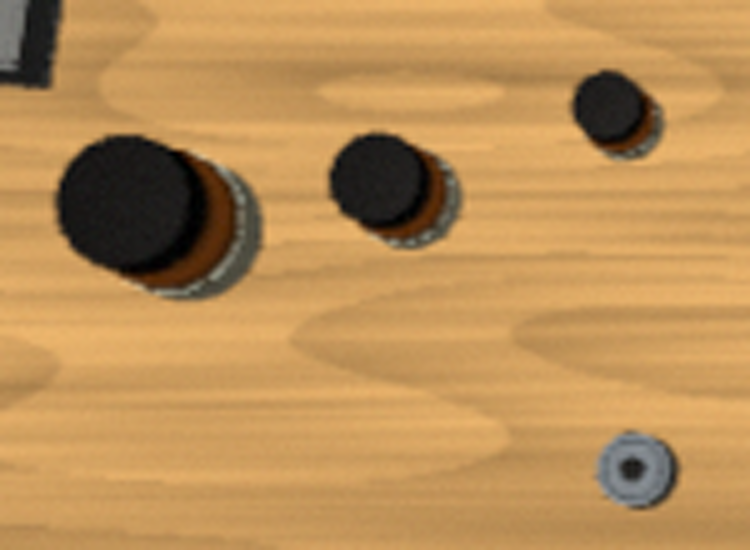

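View pics/tD.png

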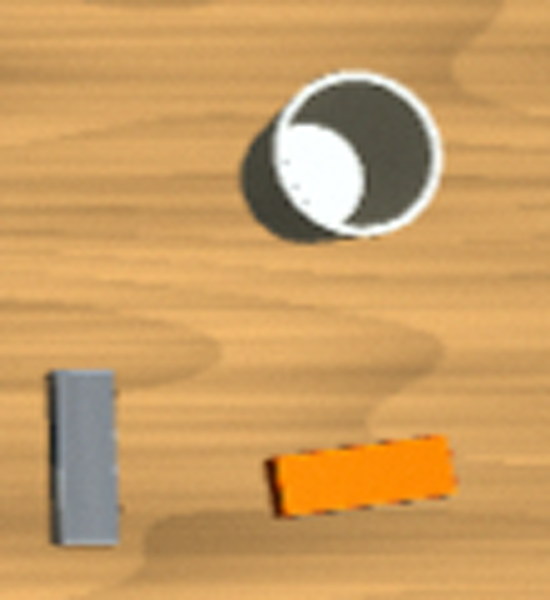

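```bash
python3 - <<'E'
from h import *
np.set_printoptions(precision=4,suppress=True)
f=lambda x0,y0,p:np.array([x0,y0])+(np.array(p,float)+.5)/5-.5
A=(180,160);B=(320,160);C=(80,190)
d={}
d['pan']=back('top',f(*A,(466,166)),.01)[0]
st=np.array([back('top',f(*B,p),.03)[0] for p in((424,81),(545,97),(522,307),(397,292))])
bar=np.array([back('top',f(*B,p),.016)[0] for p in((706,521),(764,521),(768,695),(710,695))])
d['stage']=st.mean(0);d['bar']=bar.mean(0)
d['narrow']=back('top',f(*A,(132,620)),.022)[0];d['med']=back('top',f(*B,(70,643)),.022)[0];d['wide']=back('top',f(*B,(390,627)),.022)[0]
d['jar']=back('top',f(*C,(379,181)),.062)[0]
d['beak']=back('top',[521.5,220.5],.065)[0]
for n,c in(('stage',st),('bar',bar)):
    l=(c[0]+c[1]-c[2]-c[3])/2;w=(c[1]+c[2]-c[0]-c[3])/2
    print(n,'len',np.linalg.norm(l),'w',np.linalg.norm(w),'ang',np.degrees(np.arctan2(l[1],l[0])),'w-ang',np.degrees(np.arctan2(w[1],w[0]))+90)
s=cv2.imread('pics/scene0.png');s=cv2.convertScaleAbs(s,alpha=1.3)
for k,v in d.items():
    p=proj('scene',v)[0];print(k,v,'scene',p)
    cv2.circle(s,tuple(np.round(p*16).astype(int)),16,(0,0,255),-1,shift=4)
for z in st:
    p=proj('scene',z)[0];cv2.circle(s,tuple(np.round(p*16).astype(int)),16,(0,255,0),-1,shift=4)
crop(s,150,190,400,310,3.2,'pics/sA.png');crop(s,390,190,550,310,5,'pics/sB.png')
print('sep',np.linalg.norm((d['pan']-d['stage'])[:2]),'mid',(d['pan']+d['stage'])/2)
E
```

```text
stage len 0.08763995192904962 w 0.04992503323789601 ang -8.440425582309267 w-ang -7.795621236739393
bar len 0.06962622714109562 w 0.02321383678617527 ang -1.2758828569079614 w-ang -0.4309050254325939
pan [0.6413 0.1338 0.01  ] scene [365.4719 285.241 ]
stage [ 0.6232 -0.153   0.03  ] scene [213.312 280.425]
bar [ 0.4562 -0.2561  0.016 ] scene [171.3139 224.398 ]
narrow [0.4548 0.2651 0.022 ] scene [414.2247 208.797 ]
med [0.4438 0.0112 0.022 ] scene [296.9506 211.4929]
wide [ 0.4492 -0.1162  0.022 ] scene [237.4514 216.4707]
jar [0.5655 0.3584 0.062 ] scene [475.4189 231.2303]
beak [ 0.57   -0.3547  0.065 ] scene [104.2497 253.0384]
sep 0.2873731675311261 mid [ 0.6322 -0.0096  0.02  ]
```

View pics/sA.png

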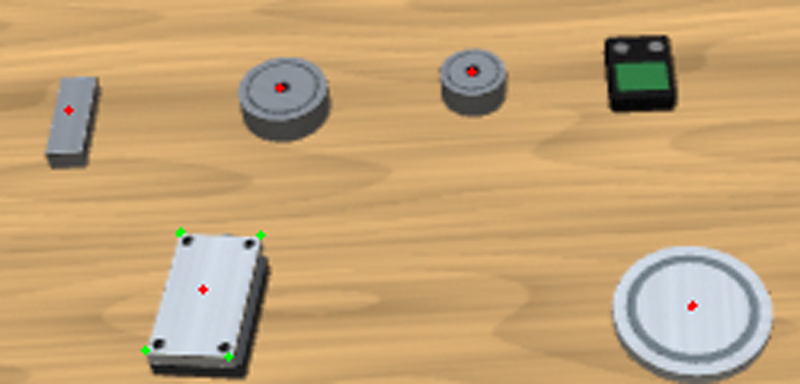

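View pics/sB.png

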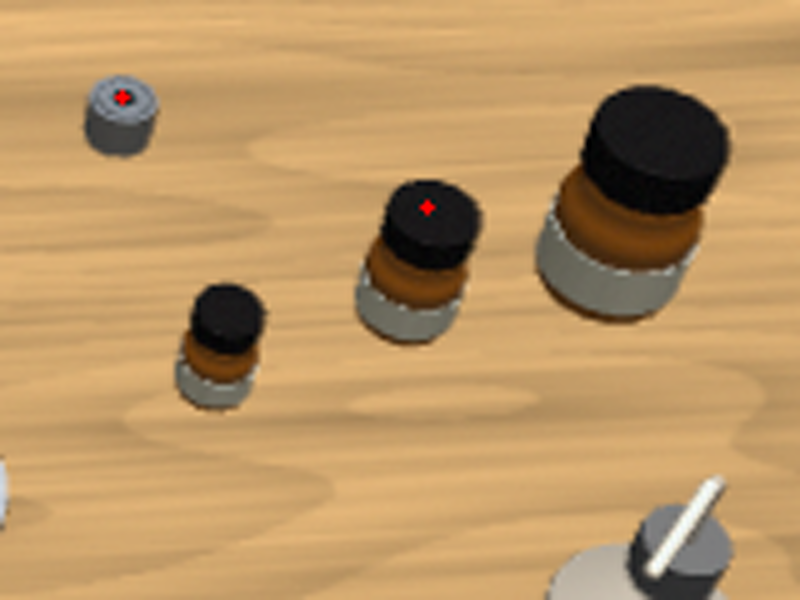

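```bash
cat >> h.py <<'E'
from scipy.spatial.transform import Rotation as Ro
def st():
    s=manip.state();q=s['tool_rot'];R=Ro.from_quat([q[1],q[2],q[3],q[0]]).as_matrix()
    return s,R
def goto(p,yaw,tiltfix=True):
    """shift (units of 50mm) and turn (units of 6deg) to bring TCP to p, fingers down, jaw axis at yaw deg (mod 180)"""
    s,R=st();y=np.array([0,0,-1.]);a=np.radians(yaw);z=np.array([np.cos(a),np.sin(a),0])
    if z@R[:,2]<0:z=-z
    T=np.c_[np.cross(y,z),y,z]
    rv=Ro.from_matrix(T@R.T).as_rotvec()
    print('t',round(s['time'],2),'pos',s['tool_pos'].round(4),'w_mm',round(85.4*s['gripper_width'],1),'F',s['contact_force'].round(1),
      'jawyaw',round(np.degrees(np.arctan2(R[1,2],R[0,2])),2),'tilt',np.degrees(R[:2,1]).round(2))
    print('  need offset',((np.array(p)-s['tool_pos'])/.05).round(2),'angular',(np.degrees(rv)/6).round(2), 'j',s['joint_pos'].round(2))
E
python3 -c "
from h import *
goto([.456,-.256,.12],89)"
```

```text
t 0.1 pos [ 0.2614 -0.5671  0.2302] w_mm 85.3 F [-0.3  0.4  0.5] jawyaw -65.26 tilt [-0.03  0.1 ]
  need offset [ 3.89  6.22 -2.2 ] angular [-0.02 -0.   -4.29] j [-1.26  0.05  1.61  0.    1.48 -0.12]
```

```bash
python3 -m jog '{"offset":[[0.4,0.6,-0.1],[0.5,0.8,-0.2],[0.5,0.8,-0.2],[0.5,0.8,-0.2],[0.5,0.8,-0.25],[0.5,0.8,-0.25],[0.5,0.8,-0.25],[0.49,0.82,-0.25],[0,0,-0.3],[0,0,0]],"angular":[[0,0,-0.5],[0,0,-0.5],[0,0,-0.5],[0,0,-0.5],[0,0,-0.5],[0,0,-0.6],[0,0,-0.6],[0,0,-0.59],[0,0,0],[0,0,0]],"jaw":[60,60,60,60,60,60,60,60,60,60]}'
python3 -c "
from h import *
goto([.456,-.256,.05],89)"
```

```text
time: 1.1
tool_pos: [0.4548, -0.2546, 0.1283]
tool_rot: [-0.007, 0.003, 0.708, -0.706]
contact_force: [0.8, -0.6, 0.1]
gripper_width: 0.707
t 1.1 pos [ 0.4548 -0.2546  0.1283] w_mm 60.4 F [ 0.8 -0.6  0.1] jawyaw -90.83 tilt [-0.26  0.17]
  need offset [ 0.02 -0.03 -1.57] angular [-0.03 -0.04 -0.03] j [-0.65 -0.11  1.95 -0.    1.31  0.93]
```

```bash
python3 -m jog '{"offset":[[0.02,-0.03,-0.6],[0,0,-0.7],[0,0,-0.6],[0,0,-0.4],[0,0,-0.16],[0,0,0],[0,0,0]],"angular":[[0,0,-0.03],[0,0,0],[0,0,0],[0,0,0],[0,0,0],[0,0,0],[0,0,0]],"jaw":[60,60,60,60,60,60,60]}'
python3 - <<'E'
from h import *
goto([.456,-.256,.002],89)
t=manip.grab_frame('top');s=manip.grab_frame('scene')
crop(cv2.convertScaleAbs(t,alpha=1.6),400,220,540,330,5,'pics/g1.png');crop(cv2.convertScaleAbs(s,alpha=1.3),110,150,270,270,5,'pics/g1s.png')
E
```

```text
time: 1.8
tool_pos: [0.4576, -0.2594, 0.0096]
tool_rot: [0.007, -0.008, -0.707, 0.708]
contact_force: [-2.0, -0.1, -0.6]
gripper_width: 0.703
t 1.8 pos [ 0.4576 -0.2594  0.0096] w_mm 60.0 F [-2.  -0.1 -0.6] jawyaw -91.23 tilt [ 0.09 -0.07]
  need offset [-0.03  0.07 -0.15] angular [0.01 0.01 0.04] j [-0.66  0.07  2.   -0.    1.07  0.94]
```

View pics/g1.png

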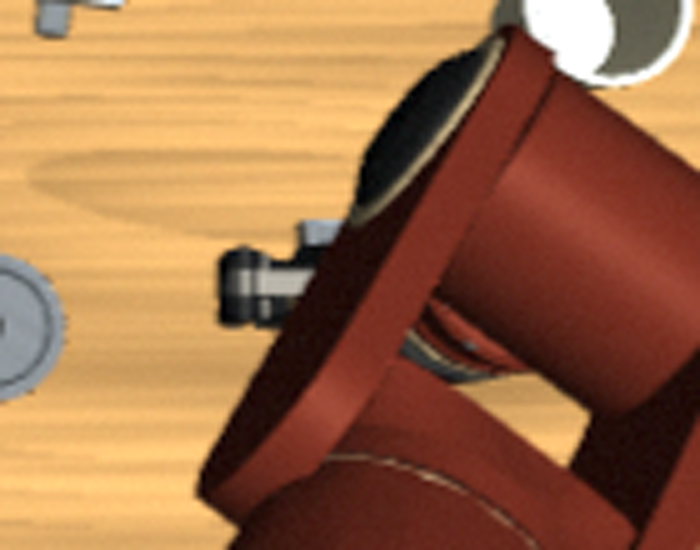

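View pics/g1s.png

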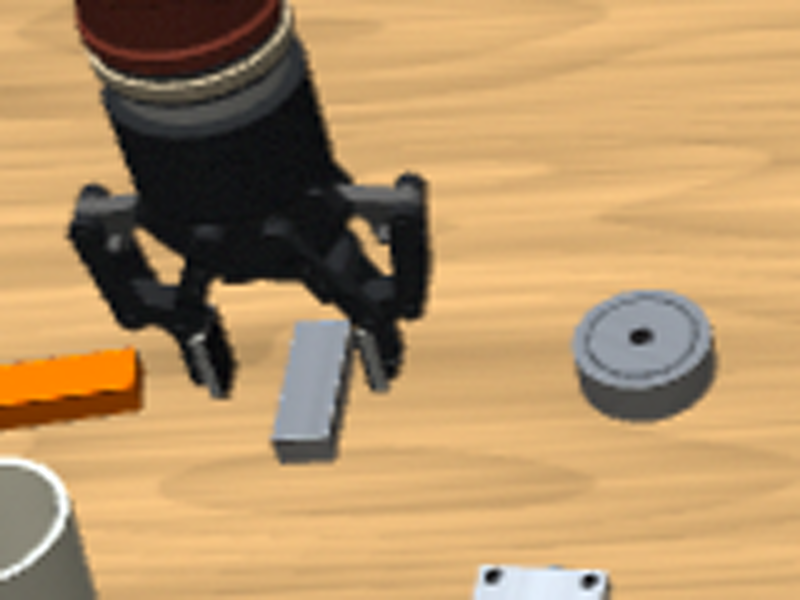

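```bash
python3 - <<'E'
from h import *
goto([.456,-.256,.002],89)
p=proj('scene',[[.4576,-.2294,.018],[.4576,-.2894,.018],[.4562,-.2561,.016]])
print((p-[110,150])*5)
s,R=st();print(s['joint_vel'].round(3))
E
```

```text
t 1.9 pos [ 0.4581 -0.2593  0.0101] w_mm 59.8 F [ 0.6  0.  -0.2] jawyaw -91.2 tilt [ 0.14 -0.11]
  need offset [-0.04  0.07 -0.16] angular [0.02 0.02 0.03] j [-0.66  0.07  2.   -0.    1.07  0.94]
[[368.88382739 367.60368058]
 [225.29007447 375.39852455]
 [306.59279006 371.93494718]]
[ 0.005 -0.002  0.003 -0.    -0.002  0.001]
```

```bash
python3 -m jog '{"offset":[[0,0.1,0],[0,0,-0.08],[0,0,-0.08],[0,0,0],[0,0,0],[0,0,0],[0,0,0],[0,0,0],[0,0,0],[0,0,0]],"angular":[[0,0,0],[0,0,0],[0,0,0],[0,0,0],[0,0,0],[0,0,0],[0,0,0],[0,0,0],[0,0,0],[0,0,0]],"jaw":[60,60,60,60,45,30,10,10,10,10]}'
python3 -c "
from h import *
goto([.6232,-.153,.12],82)"
```

```text
time: 2.9
tool_pos: [0.4574, -0.2535, 0.0008]
tool_rot: [0.007, -0.008, -0.707, 0.707]
contact_force: [-0.8, -1.1, 3.7]
gripper_width: 0.261
t 2.9 pos [ 0.4574 -0.2535  0.0008] w_mm 22.3 F [-0.8 -1.1  3.7] jawyaw -91.18 tilt [ 0.04 -0.04]
  need offset [3.32 2.01 2.38] angular [ 0.01  0.01 -1.14] j [-0.65  0.08  2.01 -0.    1.06  0.94]
```

```bash
python3 -m jog '{"offset":[[0,0,0.3],[0,0,0.6],[0,0,0.7],[0.4,0.25,0.4],[0.6,0.4,0],[0.6,0.4,0],[0.6,0.4,0],[0.6,0.35,0],[0.5,0.2,0],[0,0,0],[0,0,0]],"angular":[[0,0,0],[0,0,0],[0,0,0],[0,0,-0.3],[0,0,-0.3],[0,0,-0.3],[0,0,-0.25],[0,0,0],[0,0,0],[0,0,0],[0,0,0]],"jaw":[10,10,10,10,10,10,10,10,10,10,10]}'
python3 - <<'E'
from h import *
goto([.6232,-.153,.12],82)
t=manip.grab_frame('top');s=manip.grab_frame('scene')
crop(cv2.convertScaleAbs(t,alpha=1.6),350,150,490,260,5,'pics/g2.png');crop(cv2.convertScaleAbs(s,alpha=1.3),140,190,300,310,5,'pics/g2s.png')
E
```

```text
time: 4.0
tool_pos: [0.6215, -0.1526, 0.1]
tool_rot: [-0.05, 0.049, 0.705, -0.705]
contact_force: [-0.9, -0.2, -2.6]
gripper_width: 0.264
t 4.0 pos [ 0.6215 -0.1526  0.1   ] w_mm 22.5 F [-0.9 -0.2 -2.6] jawyaw -98.02 tilt [-0.1   0.02]
  need offset [ 0.03 -0.01  0.4 ] angular [-0.   -0.02  0.  ] j [-0.36  0.2   1.68 -0.    1.26  1.35]
```

View pics/g2.png

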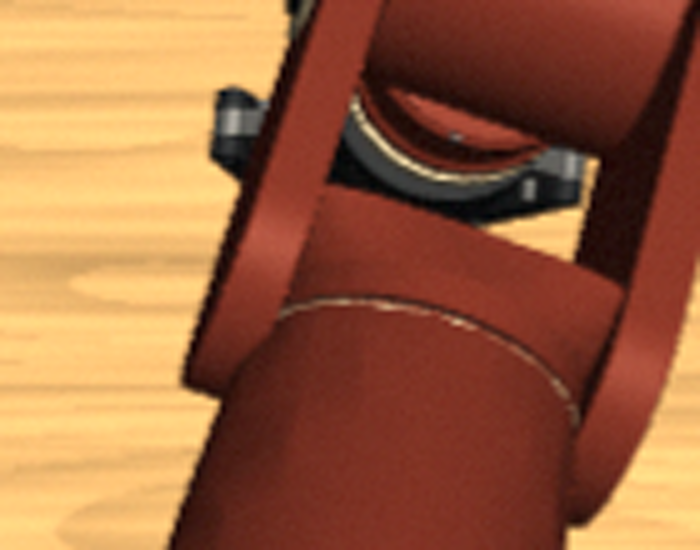

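View pics/g2s.png

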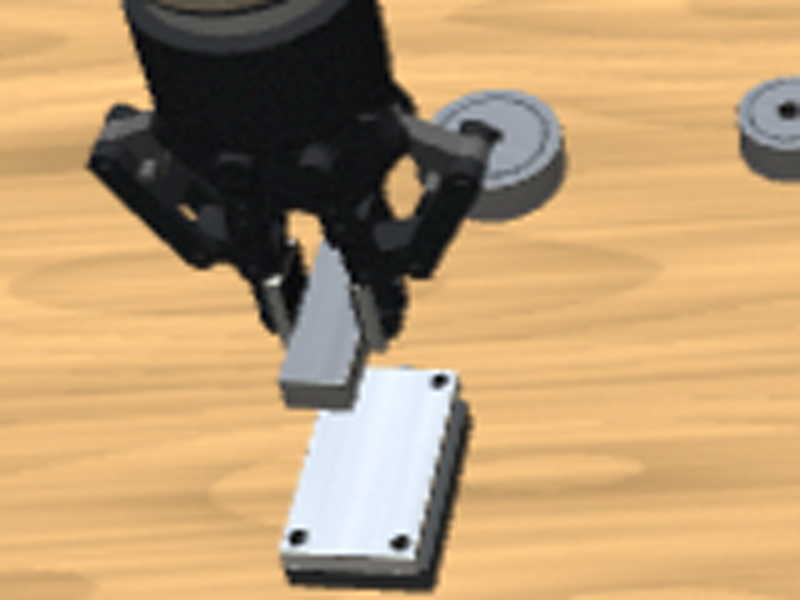

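```bash
python3 - <<'E'
from h import *
np.set_printoptions(precision=4,suppress=True)
f=lambda p:np.array([140,190])+(np.array(p,float)+.5)/5-.5
for z,pts in((.1152,[(281,381),(355,384)]),(.0992,[(285,406),(353,409)])):
    b=np.array([back('scene',f(p),z)[0] for p in pts]);print(b,b.mean(0),np.degrees(np.arctan2(*(b[0]-b[1])[:2])))
a=np.radians(-8.1);u=np.array([np.cos(a),np.sin(a)])
for i in (0.035,):print('bar centre', b.mean(0)[:2]-i*u)
s=np.array([back('scene',f(p),.03)[0] for p in((281,557),(413,568),(458,373),(326,366))]);print('stage corners',s,s.mean(0))
print((s[0]+s[1]-s[2]-s[3])/2,(s[0]+s[1])/2-.044*np.r_[u,0])
E
```

```text
[[ 0.6555 -0.1665  0.1152]
 [ 0.6587 -0.1413  0.1152]] [ 0.6571 -0.1539  0.1152] -172.71551403698322
[[ 0.6535 -0.1683  0.0992]
 [ 0.6567 -0.1447  0.0992]] [ 0.6551 -0.1565  0.0992] -172.48786160342289
bar centre [ 0.6204 -0.1516]
stage corners [[ 0.6676 -0.1812  0.03  ]
 [ 0.6761 -0.1331  0.03  ]
 [ 0.5864 -0.1215  0.03  ]
 [ 0.579  -0.1727  0.03  ]] [ 0.6273 -0.1521  0.03  ]
[ 0.0892 -0.0101  0.    ] [ 0.6283 -0.151   0.03  ]
```

```bash
python3 -m jog '{"offset":[[0.08,0,0],[0,0,-0.3],[0,0,-0.4],[0,0,-0.3],[0,0,-0.18],[0,0,0],[0,0,0]],"angular":[[0,0,0],[0,0,0],[0,0,0],[0,0,0],[0,0,0],[0,0,0],[0,0,0]],"jaw":[10,10,10,10,10,10,10]}'
python3 - <<'E'
from h import *
goto([.6255,-.152,.031],82)
s=manip.grab_frame('scene');cv2.imwrite('pics/g3raw.png',s)
crop(cv2.convertScaleAbs(s,alpha=1.3),180,220,260,320,7,'pics/g3s.png')
E
```

```text
time: 4.8
tool_pos: [0.6262, -0.1532, 0.0414]
tool_rot: [0.05, -0.05, -0.705, 0.705]
contact_force: [0.7, 1.2, -1.9]
gripper_width: 0.261
t 4.8 pos [ 0.6262 -0.1532  0.0414] w_mm 22.3 F [ 0.7  1.2 -1.9] jawyaw -98.08 tilt [ 0. -0.]
  need offset [-0.01  0.02 -0.21] angular [0.   0.   0.01] j [-0.36  0.28  1.7  -0.    1.17  1.36]
```

View pics/g3s.png

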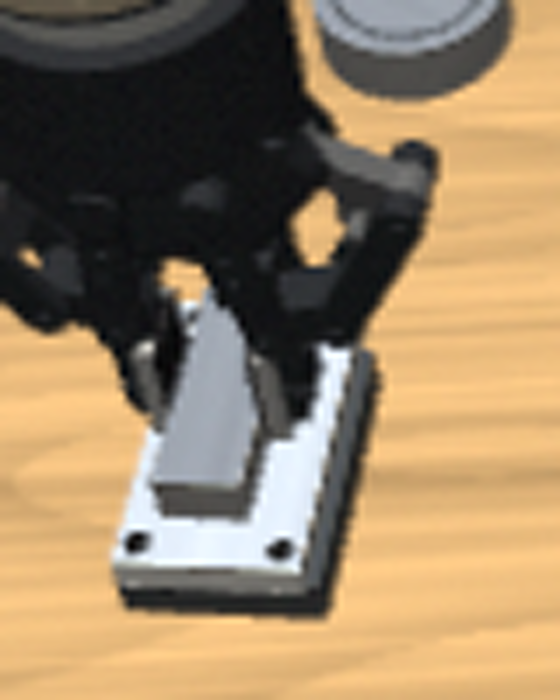

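```bash
python3 - <<'E'
from h import *
np.set_printoptions(precision=4,suppress=True)
f=lambda p:np.array([180,220])+(np.array(p,float)+.5)/7-.5
a=np.radians(-8.1);u=np.array([np.cos(a),np.sin(a),0]);v=np.array([-u[1],u[0],0])
B=lambda z,P:np.array([back('scene',f(p),z)[0] for p in P])
b=B(.0406,[(158,513),(247,520)]);t=B(.0566,[(152,486),(252,487)]);s=B(.03,[(114,567),(298,574)])
for n,q in(('bot',b),('top',t),('st',s)):print(n,q,q@u,q@v,(q@v).mean())
E
```

```text
bot [[ 0.6581 -0.1688  0.0406]
 [ 0.6621 -0.1456  0.0406]] [0.6753 0.676 ] [-0.0744 -0.0509] -0.06263377249668818
top [[ 0.6613 -0.1672  0.0566]
 [ 0.6636 -0.1417  0.0566]] [0.6783 0.6769] [-0.0723 -0.0468] -0.059577072655909086
st [[ 0.6667 -0.1812  0.03  ]
 [ 0.6725 -0.1335  0.03  ]] [0.6856 0.6846] [-0.0854 -0.0374] -0.061413670996696125
```

```bash
python3 -m jog '{"offset":[[0,0,-0.1],[0,0,-0.06],[0,0,-0.03],[0,0,0],[0,0,0]],"angular":[[0,0,0],[0,0,0],[0,0,0],[0,0,0],[0,0,0]],"jaw":[10,10,10,10,10]}'
python3 -c "
from h import *
goto([.6255,-.152,.031],82)"
```

```text
time: 5.35
tool_pos: [0.6261, -0.1531, 0.0318]
tool_rot: [-0.05, 0.05, 0.705, -0.705]
contact_force: [0.2, -1.3, -2.0]
gripper_width: 0.261
t 5.35 pos [ 0.6261 -0.1531  0.0318] w_mm 22.3 F [ 0.2 -1.3 -2. ] jawyaw -98.08 tilt [-0.  0.]
  need offset [-0.01  0.02 -0.02] angular [-0.   -0.    0.01] j [-0.36  0.29  1.7   0.    1.15  1.36]
```

```bash
python3 -m jog '{"offset":[[0,0,-0.03],[0,0,0],[0,0,0]],"angular":[[0,0,0],[0,0,0],[0,0,0]],"jaw":[10,10,10]}'
```

```text
time: 5.65
tool_pos: [0.6265, -0.1533, 0.0308]
tool_rot: [0.049, -0.05, -0.705, 0.705]
contact_force: [0.7, -1.1, 0.6]
gripper_width: 0.265
```

```bash
python3 -m jog '{"offset":[[0,0,0],[0,0,0],[0,0,0],[0,0,0.3],[0,0,0.6],[0,0,0.6],[-0.5,0.1,0.3],[-0.7,0.15,0],[-0.7,0.15,0],[-0.7,0.15,0],[-0.6,0.15,0],[-0.3,0.04,0]],"angular":[[0,0,0],[0,0,0],[0,0,0],[0,0,0],[0,0,0],[0,0,0],[0,0,0],[0,0,0.3],[0,0,0.3],[0,0,0.3],[0,0,0.3],[0,0,0]],"jaw":[28,40,50,60,85,85,85,85,85,85,85,85]}'
python3 - <<'E'
from h import *
goto([.4492,-.1162,.05],89)
t=manip.grab_frame('top');cv2.imwrite('pics/t4.png',t)
crop(cv2.convertScaleAbs(t,alpha=1.6),350,150,490,260,5,'pics/t4c.png')
s=manip.grab_frame('scene')
crop(cv2.convertScaleAbs(s,alpha=1.3),140,190,300,310,5,'pics/s4c.png')
E
```

```text
time: 6.85
tool_pos: [0.4493, -0.1154, 0.121]
tool_rot: [0.005, -0.005, -0.707, 0.707]
contact_force: [1.4, 0.5, 0.3]
gripper_width: 0.994
t 6.85 pos [ 0.4493 -0.1154  0.121 ] w_mm 84.9 F [1.4 0.5 0.3] jawyaw -90.84 tilt [ 0.02 -0.01]
  need offset [-0.   -0.02 -1.42] angular [ 0.    0.   -0.03] j [-0.41 -0.25  2.09  0.    1.31  1.17]
```

View pics/t4c.png

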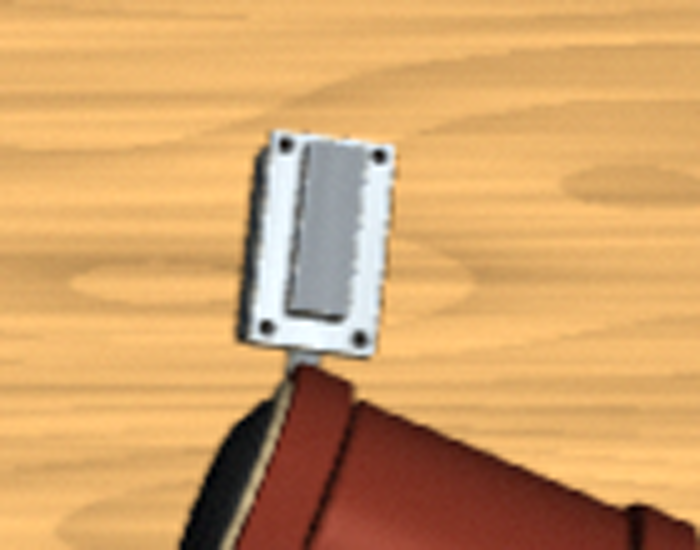

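View pics/s4c.png

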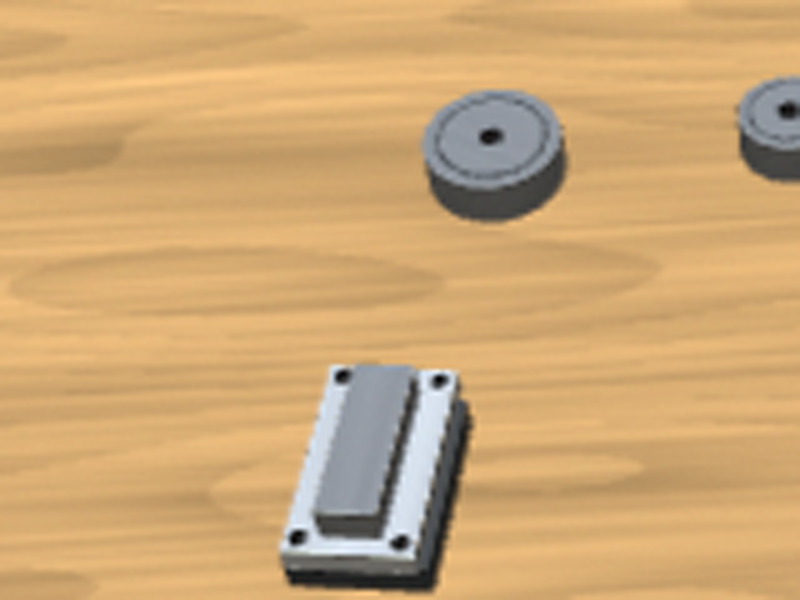

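```bash
cat > chk.py <<'E'
from h import *
np.set_printoptions(precision=4,suppress=True)
def chk(n,o,S,bc,sc,zb=.046):
    f=lambda p:np.array(o)+(np.array(p,float)+.5)/S-.5
    b=np.array([back(n,f(p),zb)[0] for p in bc]);s=np.array([back(n,f(p),.03)[0] for p in sc])
    r=[]
    for c in(b,s):
        l=c[0]+c[1]-c[2]-c[3];a=np.arctan2(l[1],l[0]);r.append(np.degrees(a));print(c.mean(0),np.linalg.norm(l)/2,np.linalg.norm(c[1]+c[2]-c[0]-c[3])/2)
    u=np.array([np.cos(a),np.sin(a),0]);v=np.array([-u[1],u[0],0]);d=b.mean(0)-s.mean(0)
    print(n,'along mm',1e3*d@u,'across',1e3*d@v,'dang',r[0]-r[1],r)
E
python3 - <<'E'
from chk import *
chk('top',(350,150),5,[(307,140),(365,146),(346,319),(288,312)],[(274,130),(396,146),(375,356),(250,340)])
chk('scene',(140,190),5,[(314,511),(382,515),(414,367),(356,365)],[(281,557),(413,568),(458,373),(330,366)])
E
```

```text
[ 0.6257 -0.1522  0.046 ] 0.0708352030138801 0.023196916997254957
[ 0.6237 -0.1537  0.03  ] 0.08731201537815908 0.05015067702960312
top along mm 1.8370826144913728 across 1.7758805885190887 dang -0.16934081749536745 [np.float64(-7.9741247169466085), np.float64(-7.804783899451241)]
[ 0.6278 -0.1507  0.046 ] 0.06813512059648477 0.023500221449203433
[ 0.6273 -0.1517  0.03  ] 0.08979208517174872 0.049487213426717136
scene along mm 0.3858396828552898 across 1.1027898009573238 dang -0.20176380594960008 [np.float64(-7.1496742556874455), np.float64(-6.947910449737845)]
```

```bash
python3 -m jog '{"offset":[[0,-0.01,-0.5],[0,0,-0.6],[0,0,-0.6],[0,0,-0.4],[0,0,-0.28],[0,0,-0.1],[0,0,0],[0,0,0],[0,0,0],[0,0,0],[0,0,0],[0,0,0]],"angular":[[0,0,0],[0,0,0],[0,0,0],[0,0,0],[0,0,0],[0,0,0],[0,0,0],[0,0,0],[0,0,0],[0,0,0],[0,0,0],[0,0,0]],"jaw":[85,85,85,85,85,85,85,75,65,45,45,45]}'
python3 -c "
from h import *
goto([.6413,.1338,.12],90)"
```

```text
time: 8.15
tool_pos: [0.4523, -0.117, -0.0021]
tool_rot: [0.005, -0.006, -0.707, 0.707]
contact_force: [0.1, 2.2, 5.0]
gripper_width: 0.669
t 8.15 pos [ 0.4523 -0.117  -0.0021] w_mm 57.1 F [0.1 2.2 5. ] jawyaw -90.88 tilt [ 0.14 -0.04]
  need offset [3.78 5.02 2.44] angular [0.01 0.02 0.15] j [-0.41 -0.05  2.14  0.    1.05  1.17]
```

```bash
python3 -m jog '{"offset":[[0,0,0.2],[0,0,0.5],[0,0,0.7],[0.3,0.4,0.5],[0.5,0.6,0.1],[0.5,0.7,0],[0.5,0.7,0],[0.5,0.7,0],[0.5,0.7,0],[0.5,0.7,0],[0.48,0.52,0],[0,0,0]],"angular":[[0,0,0],[0,0,0],[0,0,0],[0,0,0],[0,0,0],[0,0,0],[0,0,0],[0,0,0],[0,0,0],[0,0,0],[0,0,0],[0,0,0]],"jaw":[45,45,45,45,45,45,45,45,45,45,45,45]}'
python3 - <<'E'
from h import *
goto([.6413,.1338,.03],90)
t=manip.grab_frame('top');s=manip.grab_frame('scene')
crop(cv2.convertScaleAbs(t,alpha=1.6),200,130,340,250,5,'pics/t5c.png')
crop(cv2.convertScaleAbs(s,alpha=1.3),290,200,450,320,5,'pics/s5c.png')
E
```

```text
time: 9.35
tool_pos: [0.6413, 0.1376, 0.0957]
tool_rot: [-0.004, 0.004, 0.708, -0.707]
contact_force: [1.1, 0.3, -5.2]
gripper_width: 0.663
t 9.35 pos [0.6413 0.1376 0.0957] w_mm 56.6 F [ 1.1  0.3 -5.2] jawyaw -90.68 tilt [0.02 0.07]
  need offset [ 0.   -0.08 -1.31] angular [-0.01  0.    0.11] j [0.1  0.24 1.64 0.   1.26 1.68]
```

View pics/t5c.png

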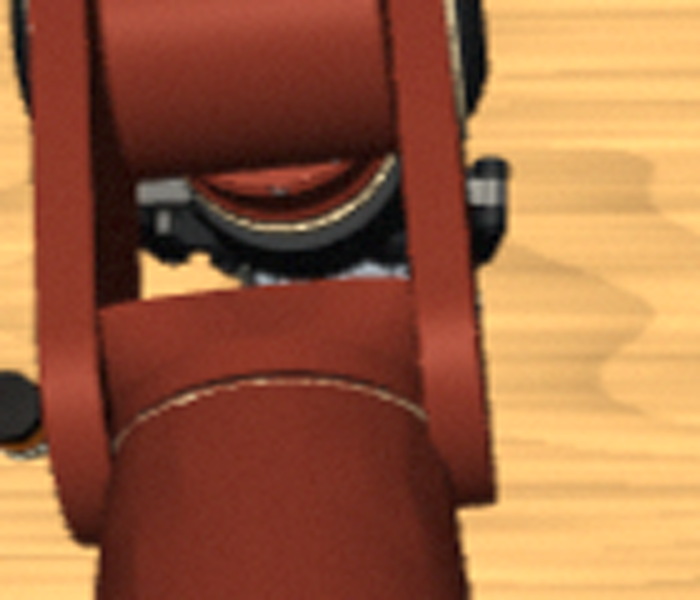

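View pics/s5c.png

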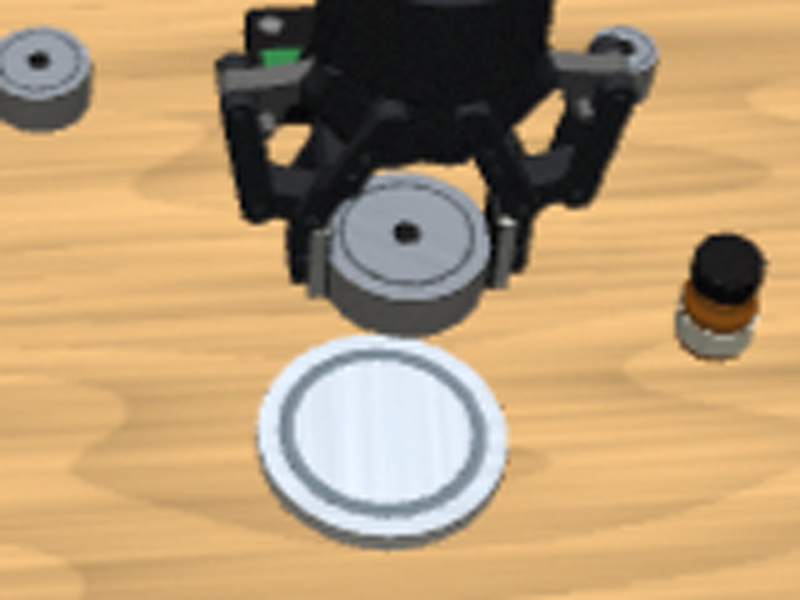

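```bash
cat >> h.py <<'E'
def bp(n,o,S,p,z): return back(n,np.array(o)+(np.array(p,float)+.5)/S-.5,z)[0]
E
python3 - <<'E'
from h import *
d=bp('scene',(290,200),5,(406,233),.120);p=bp('scene',(290,200),5,(383,431.5),.01);print(d,p,'TCP',st()[0]['tool_pos'])
# projected ring centre checks: outline of ring r.048
a=np.linspace(0,6.28,5)[:-1]
q=np.c_[p[0]+.048*np.cos(a),p[1]+.048*np.sin(a),0*a+.01];print(((proj('scene',q)-[290,200]+.5)*5-.5).round(1))
E
```

```text
[0.6382805  0.13639828 0.12      ] [0.6429553  0.13494683 0.01      ] TCP [0.63910041 0.13475287 0.09516033]
[[400.9 536.7]
 [507.4 423.9]
 [366.5 333.4]
 [258.  439. ]]
```

```bash
python3 -m jog '{"offset":[[0.06,-0.02,-0.1],[0,0,-0.4],[0,0,-0.5],[0,0,-0.4],[0,0,-0.2],[0,0,0],[0,0,0],[0,0,0]],"angular":[[0,0,0],[0,0,0],[0,0,0],[0,0,0],[0,0,0],[0,0,0],[0,0,0],[0,0,0]],"jaw":[45,45,45,45,45,45,45,45]}'
python3 - <<'E'
from h import *
goto([.643,.134,.01],90)
s=manip.grab_frame('scene');cv2.imwrite('pics/s6.png',s)
crop(cv2.convertScaleAbs(s,alpha=1.3),320,240,420,320,7,'pics/s6c.png')
E
```

```text
time: 10.25
tool_pos: [0.6444, 0.1333, 0.0182]
tool_rot: [-0.004, 0.007, 0.707, -0.707]
contact_force: [0.1, -0.1, -5.0]
gripper_width: 0.669
t 10.25 pos [0.6444 0.1333 0.0182] w_mm 57.1 F [ 0.1 -0.1 -5. ] jawyaw -90.9 tilt [0.18 0.02]
  need offset [-0.03  0.01 -0.16] angular [-0.    0.03  0.15] j [0.09 0.33 1.67 0.   1.13 1.68]
```

View pics/s6c.png

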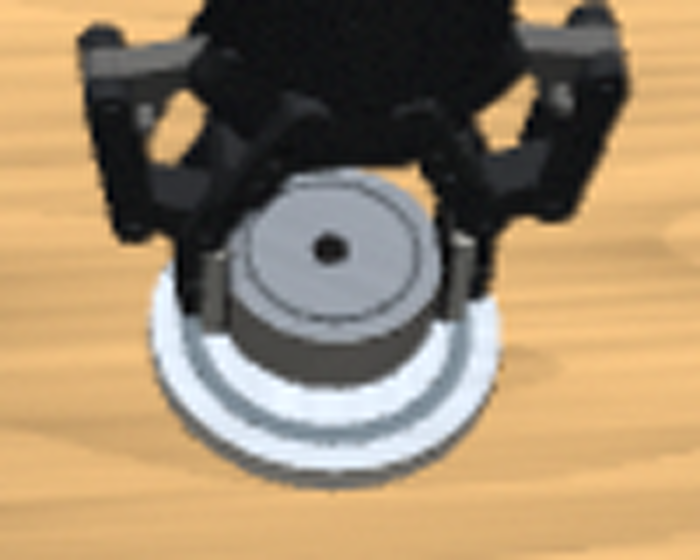

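```bash
python3 - <<'E'
from h import *
print(bp('scene',(320,240),7,(330,249),.0423), bp('scene',(320,240),7,(330,249),.0443))
goto([.643,.134,.0081],90)
E
```

```text
[0.64195233 0.13390156 0.0423    ] [0.64347366 0.13355493 0.0443    ]
t 10.3 pos [0.6444 0.1334 0.0182] w_mm 56.9 F [ 1.3 -0.5 -5.2] jawyaw -90.89 tilt [0.17 0.02]
  need offset [-0.03  0.01 -0.2 ] angular [-0.    0.03  0.15] j [ 0.09  0.33  1.67 -0.    1.13  1.68]
```

```bash
python3 -m jog '{"offset":[[0,0.01,-0.1],[0,0,-0.06],[0,0,-0.03],[0,0,0],[0,0,0]],"angular":[[0,0,0],[0,0,0],[0,0,0],[0,0,0],[0,0,0]],"jaw":[45,45,45,45,45]}'
```

```text
time: 10.8
tool_pos: [0.6434, 0.134, 0.008]
tool_rot: [0.005, -0.005, -0.707, 0.707]
contact_force: [-4.7, -0.3, 5.8]
gripper_width: 0.668
```

```bash
python3 -m jog '{"offset":[[0,0,0],[0,0,0],[0,0,0],[0,0,0.3],[0,0,0.6],[0,0,0.7],[-0.6,-0.4,0.6],[-0.7,-0.4,0],[-0.7,-0.4,0],[-0.7,-0.45,0],[-0.7,-0.45,0],[-0.59,-0.36,0]],"angular":[[0,0,0],[0,0,0],[0,0,0],[0,0,0],[0,0,0],[0,0,0],[0,0,0],[0,0,0],[0,0,0],[0,0,0],[0,0,0],[0,0,0]],"jaw":[62,70,80,85,85,85,80,70,70,70,70,70]}'
python3 - <<'E'
from h import *
goto([.4438,.0112,-.001],90)
t=manip.grab_frame('top');s=manip.grab_frame('scene')
crop(cv2.convertScaleAbs(t,alpha=1.6),220,150,330,240,7,'pics/t7c.png')
crop(cv2.convertScaleAbs(s,alpha=1.3),320,240,420,320,7,'pics/s7c.png')
E
```

```text
time: 12.0
tool_pos: [0.4423, 0.01, 0.1177]
tool_rot: [0.005, -0.006, -0.707, 0.707]
contact_force: [-0.1, -0.2, 0.1]
gripper_width: 0.819
t 12.0 pos [0.4423 0.01   0.1177] w_mm 69.9 F [-0.1 -0.2  0.1] jawyaw -90.88 tilt [ 0.09 -0.03]
  need offset [ 0.03  0.02 -2.37] angular [0.   0.01 0.15] j [-0.15 -0.31  2.14 -0.    1.31  1.44]
```

View pics/t7c.png

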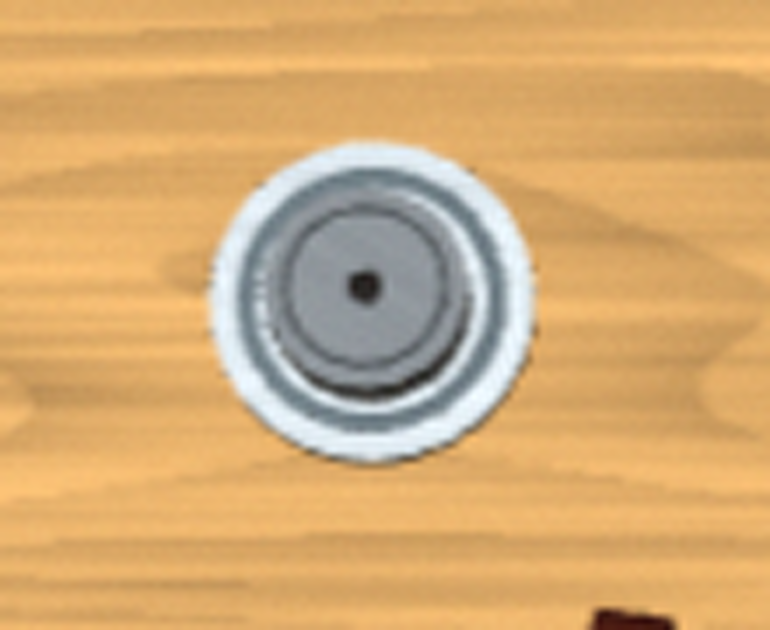

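View pics/s7c.png

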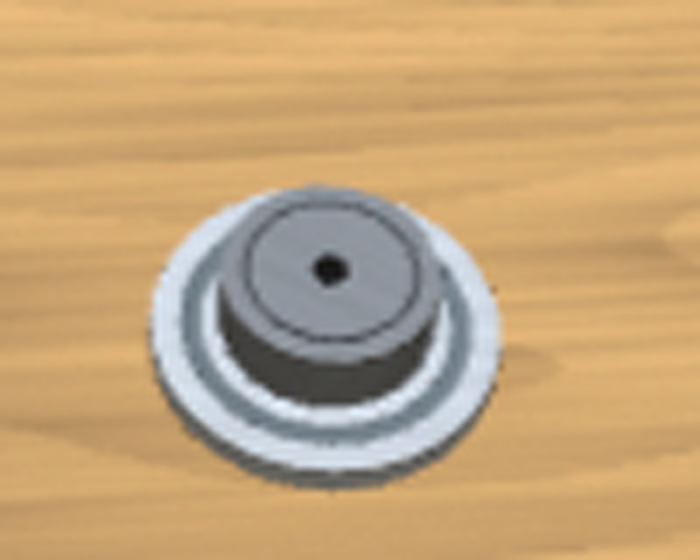

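```bash
python3 - <<'E'
from h import *
print('top',bp('top',(220,150),7,(364.5,287),.032),bp('top',(220,150),7,(373,301.5),.01));print('scene',bp('scene',(320,240),7,(330,269),.032))
E
python3 -m jog '{"offset":[[0.02,0.01,-0.5],[0,0,-0.6],[0,0,-0.6],[0,0,-0.4],[0,0,-0.2],[0,0,-0.07],[0,0,0],[0,0,0],[0,0,0],[0,0,0],[0,0,0],[0,0,0]],"angular":[[0,0,0],[0,0,0],[0,0,0],[0,0,0],[0,0,0],[0,0,0],[0,0,0],[0,0,0],[0,0,0],[0,0,0],[0,0,0],[0,0,0]],"jaw":[70,70,70,70,70,70,70,60,50,30,30,30]}'
python3 -c "
from h import *
goto([.6413,.1338,.12],90)"
```

```text
top [0.64093338 0.1344059  0.032     ] [0.64163573 0.13365584 0.01      ]
scene [0.64082289 0.13475252 0.032     ]
time: 13.3
tool_pos: [0.4458, 0.0112, -0.0002]
tool_rot: [0.005, -0.006, -0.707, 0.707]
contact_force: [-2.3, -0.7, 6.6]
gripper_width: 0.493
t 13.3 pos [ 4.458e-01  1.120e-02 -2.000e-04] w_mm 42.1 F [-2.3 -0.7  6.6] jawyaw -90.88 tilt [ 0.13 -0.02]
  need offset [3.91 2.45 2.4 ] angular [0.   0.02 0.15] j [-0.14 -0.11  2.19 -0.    1.06  1.44]
```

```bash
python3 -m jog '{"offset":[[0,0,0.2],[0,0,0.5],[0,0,0.7],[0.3,0.1,0.6],[0.5,0.3,0],[0.6,0.4,0],[0.6,0.4,0],[0.6,0.4,0],[0.6,0.4,0],[0.5,0.3,0],[0.2,0.16,0],[0,0,0]],"angular":[[0,0,0],[0,0,0],[0,0,0],[0,0,0],[0,0,0],[0,0,0],[0,0,0],[0,0,0],[0,0,0],[0,0,0],[0,0,0],[0,0,0]],"jaw":[30,30,30,30,30,30,30,30,30,30,30,30]}'
python3 -m jog '{"offset":[[0,0,-0.3],[0,0,-0.4],[0,0,-0.4],[0,0,-0.1],[0,0,0],[0,0,0],[0,0,0]],"angular":[[0,0,0],[0,0,0],[0,0,0],[0,0,0],[0,0,0],[0,0,0],[0,0,0]],"jaw":[30,30,30,30,30,30,30]}'
python3 - <<'E'
from h import *
goto([.6413,.1338,.032],90)
s=manip.grab_frame('scene')
crop(cv2.convertScaleAbs(s,alpha=1.3),320,230,420,310,7,'pics/s8c.png')
E
```

```text
time: 14.5
tool_pos: [0.6397, 0.1351, 0.098]
tool_rot: [0.005, -0.005, -0.707, 0.707]
contact_force: [0.1, -0.6, -2.0]
gripper_width: 0.49
time: 15.2
tool_pos: [0.6404, 0.1343, 0.0398]
tool_rot: [-0.005, 0.006, 0.707, -0.707]
contact_force: [0.4, -0.2, -1.8]
gripper_width: 0.494
t 15.2 pos [0.6404 0.1343 0.0398] w_mm 42.2 F [ 0.4 -0.2 -1.8] jawyaw -90.89 tilt [0.14 0.01]
  need offset [ 0.02 -0.01 -0.16] angular [-0.    0.02  0.15] j [ 0.09  0.3   1.67 -0.    1.17  1.68]
```

View pics/s8c.png

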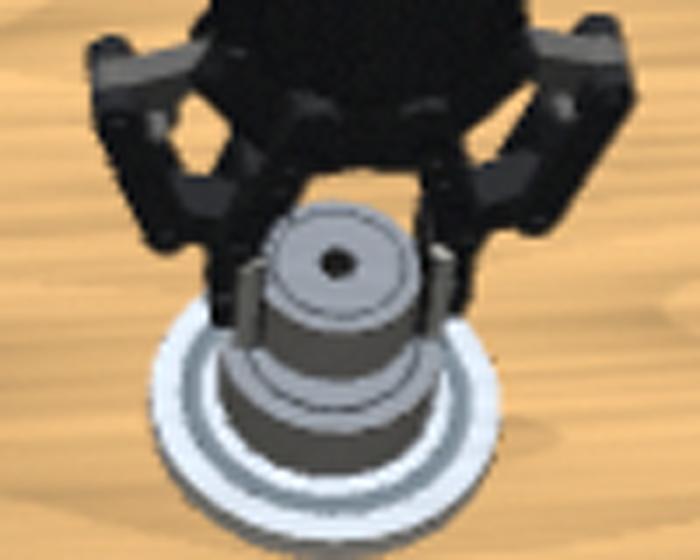

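```bash
python3 - <<'E'
from h import *
print('scene',bp('scene',(320,230),7,(338,262),.062))
E
```

```text
scene [0.63840638 0.13518716 0.062     ]
```

```bash
python3 -m jog '{"offset":[[0.04,-0.01,0],[0,0,-0.08],[0,0,-0.05],[0,0,-0.03],[0,0,0],[0,0,0]],"angular":[[0,0,0],[0,0,0],[0,0,0],[0,0,0],[0,0,0],[0,0,0]],"jaw":[30,30,30,30,30,30]}'
```

```text
time: 15.85
tool_pos: [0.6418, 0.1339, 0.0318]
tool_rot: [0.005, -0.005, -0.707, 0.707]
contact_force: [-5.1, -0.3, 5.0]
gripper_width: 0.493
```

```bash
python3 -m jog '{"offset":[[0,0,0],[0,0,0],[0,0,0],[0,0,0.3],[0,0,0.6],[0,0,0.6],[-0.4,0.3,0.5],[-0.7,0.5,0],[-0.7,0.5,0],[-0.7,0.5,0],[-0.7,0.5,0],[-0.54,0.32,-0.3]],"angular":[[0,0,0],[0,0,0],[0,0,0],[0,0,0],[0,0,0],[0,0,0],[0,0,0],[0,0,0],[0,0,0],[0,0,0],[0,0,0],[0,0,0]],"jaw":[47,55,65,70,70,70,70,65,60,60,60,60]}'
python3 - <<'E'
from h import *
goto([.4548,.2651,.001],90)
t=manip.grab_frame('top');s=manip.grab_frame('scene')
crop(cv2.convertScaleAbs(t,alpha=1.6),220,150,330,240,7,'pics/t9c.png')
crop(cv2.convertScaleAbs(s,alpha=1.3),320,230,420,310,7,'pics/s9c.png')
E
```

```text
time: 17.05
tool_pos: [0.4546, 0.267, 0.1187]
tool_rot: [-0.003, 0.007, 0.708, -0.706]
contact_force: [0.4, 0.3, 0.0]
gripper_width: 0.699
t 17.05 pos [0.4546 0.267  0.1187] w_mm 59.7 F [0.4 0.3 0. ] jawyaw -90.82 tilt [0.33 0.16]
  need offset [ 0.   -0.04 -2.35] angular [-0.03  0.05  0.14] j [ 0.39 -0.09  1.95  0.    1.28  1.97]
```

View pics/t9c.png

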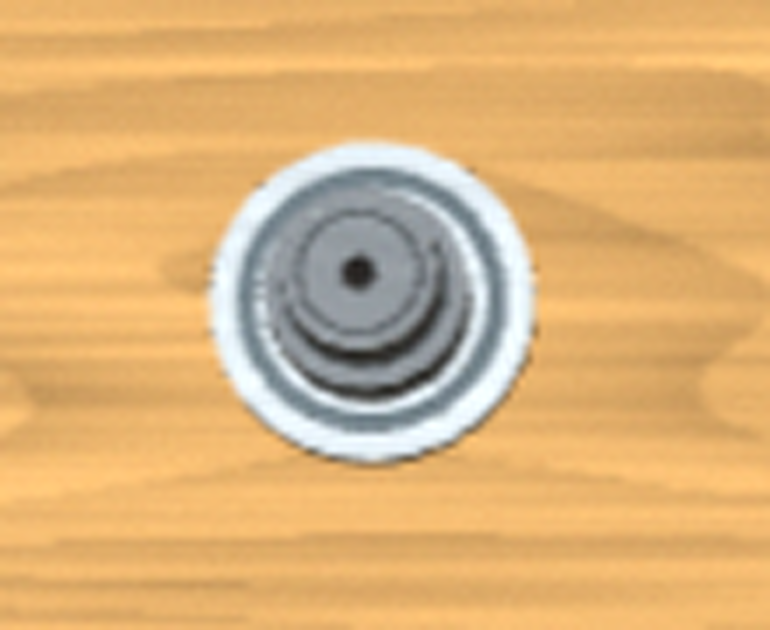

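View pics/s9c.png

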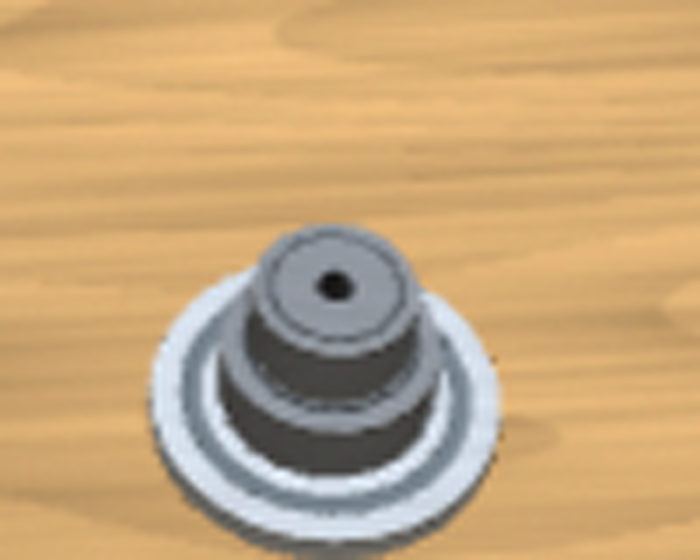

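```bash
python3 - <<'E'
from h import *
print('top',bp('top',(220,150),7,(358,272),.054),'scene',bp('scene',(320,230),7,(334,285),.054))
E
python3 -m jog '{"offset":[[0,-0.03,-0.5],[0,0,-0.6],[0,0,-0.6],[0,0,-0.4],[0,0,-0.16],[0,0,-0.05],[0,0,0],[0,0,0],[0,0,0],[0,0,0],[0,0,0],[0,0,0]],"angular":[[0,0,0],[0,0,0],[0,0,0],[0,0,0],[0,0,0],[0,0,0],[0,0,0],[0,0,0],[0,0,0],[0,0,0],[0,0,0],[0,0,0]],"jaw":[60,60,60,60,60,60,60,50,40,20,15,15]}'
python3 -c "
from h import *
goto([.6413,.1338,.12],90)"
```

```text
top [0.64020905 0.13449677 0.054     ] scene [0.63972278 0.13448917 0.054     ]
time: 18.35
tool_pos: [0.4555, 0.2638, 0.0011]
tool_rot: [-0.005, 0.006, 0.707, -0.707]
contact_force: [-1.3, -0.3, 6.5]
gripper_width: 0.316
t 18.35 pos [0.4555 0.2638 0.0011] w_mm 27.0 F [-1.3 -0.3  6.5] jawyaw -90.87 tilt [0.11 0.04]
  need offset [ 3.72 -2.6   2.38] angular [-0.01  0.02  0.15] j [ 0.38  0.08  2.   -0.    1.06  1.97]
```

```bash
python3 -m jog '{"offset":[[0,0,0.2],[0,0,0.6],[0,0,0.7],[0,0,0.7],[0.4,-0.3,0.2],[0.6,-0.5,0],[0.7,-0.5,0],[0.7,-0.5,0],[0.7,-0.5,0],[0.6,-0.31,0],[0,0,0],[0,0,0]],"angular":[[0,0,0],[0,0,0],[0,0,0],[0,0,0],[0,0,0],[0,0,0],[0,0,0],[0,0,0],[0,0,0],[0,0,0],[0,0,0],[0,0,0]],"jaw":[15,15,15,15,15,15,15,15,15,15,15,15]}'
python3 -m jog '{"offset":[[0,0,-0.3],[0,0,-0.4],[0,0,-0.3],[0,0,-0.1],[0,0,0],[0,0,0],[0,0,0]],"angular":[[0,0,0],[0,0,0],[0,0,0],[0,0,0],[0,0,0],[0,0,0],[0,0,0]],"jaw":[15,15,15,15,15,15,15]}'
python3 - <<'E'
from h import *
goto([.6413,.1338,.055],90)
s=manip.grab_frame('scene')
crop(cv2.convertScaleAbs(s,alpha=1.3),320,220,420,300,7,'pics/s10c.png')
E
```

```text
time: 19.55
tool_pos: [0.6393, 0.1325, 0.1193]
tool_rot: [-0.006, 0.005, 0.707, -0.707]
contact_force: [-0.9, 0.8, -2.1]
gripper_width: 0.312
time: 20.25
tool_pos: [0.6404, 0.133, 0.0661]
tool_rot: [-0.005, 0.006, 0.707, -0.707]
contact_force: [0.2, -0.2, -0.5]
gripper_width: 0.318
t 20.25 pos [0.6404 0.133  0.0661] w_mm 27.2 F [ 0.2 -0.2 -0.5] jawyaw -90.87 tilt [0.12 0.01]
  need offset [ 0.02  0.02 -0.22] angular [-0.    0.02  0.15] j [0.09 0.27 1.66 0.   1.21 1.68]
```

View pics/s10c.png

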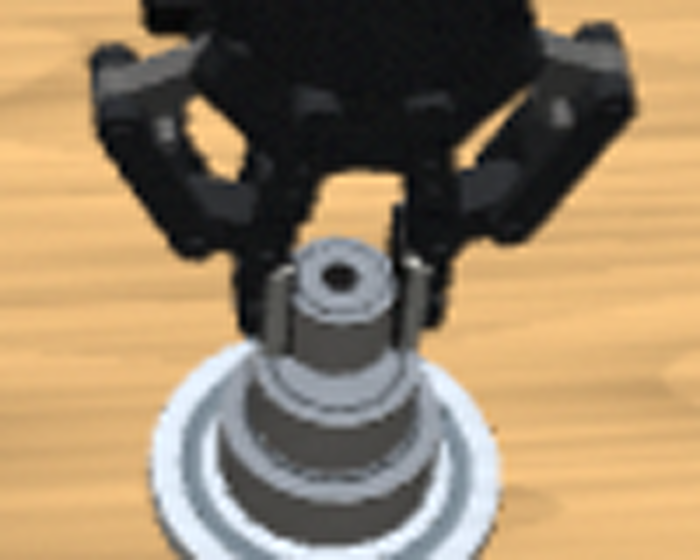

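```bash
python3 - <<'E'
from h import *
print(bp('scene',(320,220),7,(341,276),.087))
E
```

```text
[0.63991162 0.1340257  0.087     ]
```

```bash
python3 -m jog '{"offset":[[0.01,0.01,-0.1],[0,0,-0.06],[0,0,-0.04],[0,0,-0.02],[0,0,0],[0,0,0]],"angular":[[0,0,0],[0,0,0],[0,0,0],[0,0,0],[0,0,0],[0,0,0]],"jaw":[15,15,15,15,15,15]}'
```

```text
time: 20.9
tool_pos: [0.6402, 0.1334, 0.0551]
tool_rot: [0.006, -0.005, -0.707, 0.707]
contact_force: [-3.4, -1.1, 5.3]
gripper_width: 0.319
```

```bash
python3 -m jog '{"offset":[[0,0,0],[0,0,0],[0,0,0],[0,0,0.3],[0,0,0.6],[0,0,0.7],[-0.1,0.5,0.6],[-0.3,0.8,0],[-0.3,0.8,0],[-0.3,0.9,0],[-0.3,0.9,0],[-0.19,0.6,0]],"angular":[[0,0,0],[0,0,0],[0,0,0],[0,0,0],[0,0,0],[0,0,0],[0,0,0],[0,0,0],[0,0,0],[0,0,0],[0,0,0],[0,0,0]],"jaw":[32,40,50,60,65,65,65,65,65,65,65,65]}'
python3 - <<'E'
from h import *
goto([.5655,.3584,.005],90)
t=manip.grab_frame('top');s=manip.grab_frame('scene')
crop(cv2.convertScaleAbs(t,alpha=1.6),220,150,330,240,7,'pics/t11c.png')
crop(cv2.convertScaleAbs(s,alpha=1.3),320,160,540,320,3.6,'pics/s11c.png')
E
```

```text
time: 22.1
tool_pos: [0.5645, 0.3612, 0.1653]
tool_rot: [-0.004, 0.005, 0.708, -0.707]
contact_force: [1.0, -1.1, 0.1]
gripper_width: 0.762
t 22.1 pos [0.5645 0.3612 0.1653] w_mm 65.0 F [ 1.  -1.1  0.1] jawyaw -90.77 tilt [0.07 0.07]
  need offset [ 0.02 -0.06 -3.21] angular [-0.01  0.01  0.13] j [0.46 0.2  1.56 0.   1.38 2.04]
```

View pics/t11c.png

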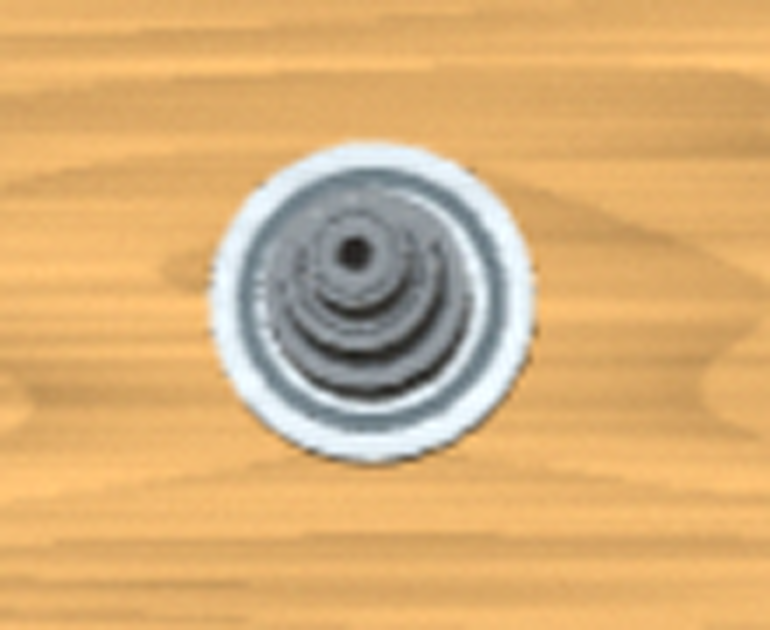

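View pics/s11c.png

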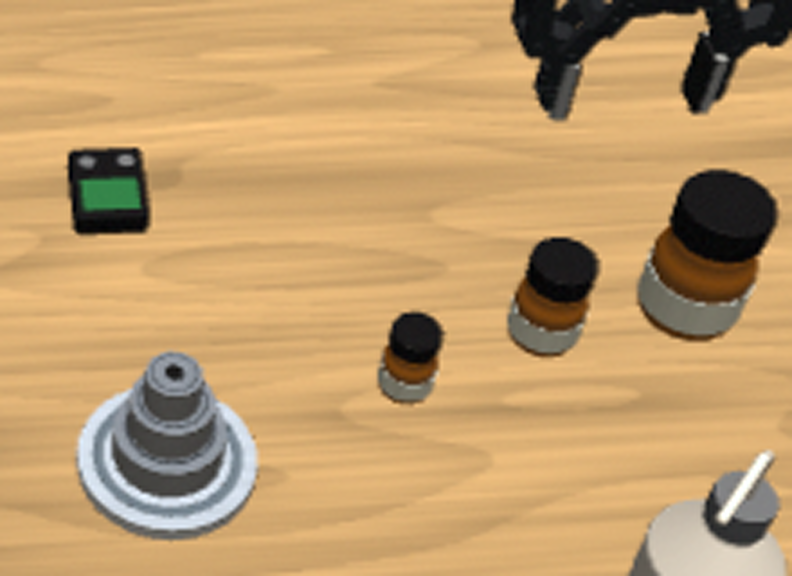

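```bash
python3 - <<'E'
from h import *
print('narrow top',bp('top',(220,150),7,(354,253),.076),'scene',bp('scene',(320,160),3.6,(175,373),.076))
# jar: fit by overlay of base and cap circles
s=cv2.imread('pics/scene0.png');t=cv2.imread('pics/top0.png')
a=np.linspace(0,2*np.pi,60)
for n,im,o,S in(('scene',s,(440,210),6),('top',t,(130,200),8)):
    w=80 if n=='scene' else 70
    c=cv2.resize(cv2.convertScaleAbs(im[o[1]:o[1]+60,o[0]:o[0]+w],alpha=1.5),None,fx=S,fy=S,interpolation=cv2.INTER_CUBIC)
    for z,col,r in((0,(0,0,255),.02),(.062,(0,255,0),.018)):
        q=np.c_[.5655+r*np.cos(a),.3584+r*np.sin(a),0*a+z]
        p=((proj(n,q)-o+.5)*S-.5).round().astype(np.int32);cv2.polylines(c,[p],True,col,1)
    cv2.imwrite(f'pics/jar_{n}.png',c)
E
```

```text
narrow top [0.64044907 0.13382663 0.076     ] scene [0.64086186 0.13459272 0.076     ]
```

View pics/jar_scene.png

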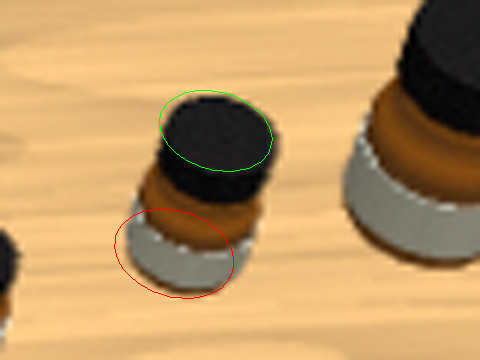

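View pics/jar_top.png

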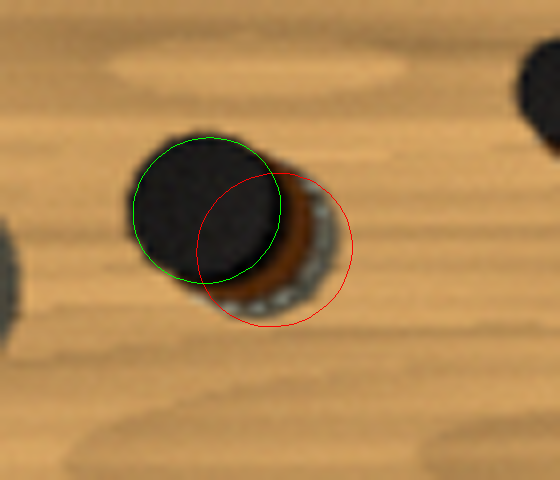

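```bash
python3 -m jog '{"offset":[[0.01,0,-0.5],[0,0,-0.6],[0,0,-0.6],[0,0,-0.6],[0,0,-0.4],[0,0,-0.3],[0,0,-0.14],[0,0,0],[0,0,0]],"angular":[[0,0,0],[0,0,0],[0,0,0],[0,0,0],[0,0,0],[0,0,0],[0,0,0],[0,0,0],[0,0,0]],"jaw":[65,65,65,65,65,65,65,65,65]}'
python3 - <<'E'
from h import *
goto([.5655,.361,.005],90)
s=manip.grab_frame('scene')
crop(cv2.convertScaleAbs(s,alpha=1.3),400,160,540,280,5,'pics/s12c.png')
E
```

```text
time: 23.1
tool_pos: [0.567, 0.3586, 0.0081]
tool_rot: [-0.005, 0.006, 0.707, -0.707]
contact_force: [0.2, -1.6, -0.4]
gripper_width: 0.761
t 23.1 pos [0.567  0.3586 0.0081] w_mm 64.9 F [ 0.2 -1.6 -0.4] jawyaw -90.89 tilt [0.1  0.04]
  need offset [-0.03  0.05 -0.06] angular [-0.01  0.02  0.15] j [ 0.45  0.37  1.64 -0.    1.13  2.04]
```

View pics/s12c.png

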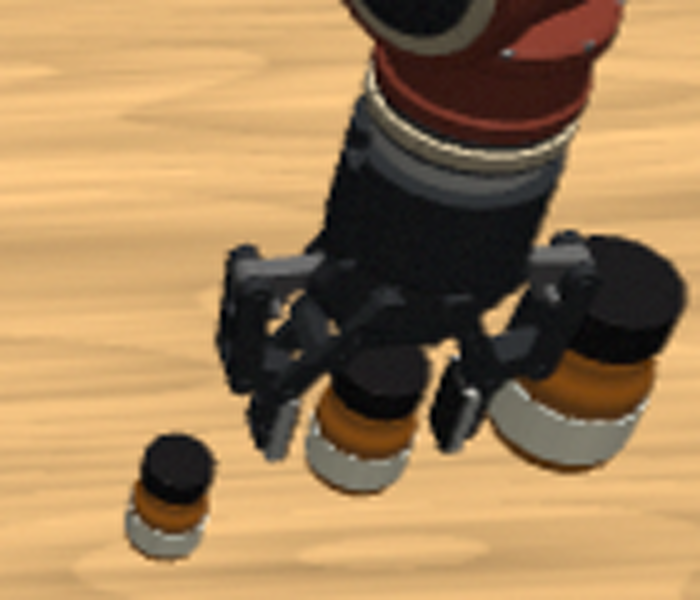

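```bash
python3 -m jog '{"offset":[[-0.03,0.05,-0.05],[0,0,0],[0,0,0],[0,0,0],[0,0,0],[0,0,0],[0,0,0],[0,0,0]],"angular":[[0,0,0],[0,0,0],[0,0,0],[0,0,0],[0,0,0],[0,0,0],[0,0,0],[0,0,0]],"jaw":[65,65,55,48,40,25,25,25]}'
python3 -c "
from h import *
goto([.6332,-.009,.12],90)"
```

```text
time: 23.95
tool_pos: [0.5649, 0.361, 0.0048]
tool_rot: [-0.005, 0.006, 0.707, -0.707]
contact_force: [-0.2, -0.6, 2.2]
gripper_width: 0.446
t 23.95 pos [0.5649 0.361  0.0048] w_mm 38.1 F [-0.2 -0.6  2.2] jawyaw -90.88 tilt [0.04 0.02]
  need offset [ 1.37 -7.4   2.3 ] angular [-0.    0.01  0.15] j [ 0.46  0.38  1.64 -0.    1.12  2.04]
```

```bash
python3 -m jog '{"offset":[[0,0,0.3],[0,0,0.7],[0,0,0.8],[0,-0.1,0.8],[0.1,-0.5,0.8],[0.1,-0.7,0.2],[0.2,-0.8,0],[0.2,-0.9,0],[0.2,-0.9,0],[0.2,-0.9,0],[0.2,-0.9,0],[0.1,-0.9,0]],"angular":[[0,0,0],[0,0,0],[0,0,0],[0,0,0],[0,0,0],[0,0,0],[0,0,0],[0,0,0],[0,0,0],[0,0,0],[0,0,0],[0,0,0]],"jaw":[25,25,25,25,25,25,25,25,25,25,25,25]}'
python3 -m jog '{"offset":[[0.05,-0.5,0],[0.02,-0.3,0],[0,0,-0.5],[0,0,-0.7],[0,0,-0.8],[0,0,-0.7],[0,0,-0.4],[0,0,0],[0,0,0]],"angular":[[0,0,0],[0,0,0],[0,0,0],[0,0,0],[0,0,0],[0,0,0],[0,0,0],[0,0,0],[0,0,0]],"jaw":[25,25,25,25,25,25,25,25,25]}'
python3 - <<'E'
from h import *
goto([.6336,-.009,.005],90)
s=manip.grab_frame('scene');cv2.imwrite('pics/s13.png',s)
crop(cv2.convertScaleAbs(s,alpha=1.3),180,200,400,320,3.6,'pics/s13c.png')
E
```

```text
time: 25.15
tool_pos: [0.6297, 0.0292, 0.1849]
tool_rot: [-0.005, 0.006, 0.707, -0.707]
contact_force: [0.2, 0.6, -0.2]
gripper_width: 0.447
time: 26.05
tool_pos: [0.6332, -0.0085, 0.0298]
tool_rot: [-0.005, 0.005, 0.707, -0.707]
contact_force: [0.7, -0.1, -0.1]
gripper_width: 0.448
t 26.05 pos [ 0.6332 -0.0085  0.0298] w_mm 38.3 F [ 0.7 -0.1 -0.1] jawyaw -90.84 tilt [0.01 0.02]
  need offset [ 0.01 -0.01 -0.5 ] angular [-0.    0.    0.14] j [-0.13  0.27  1.73  0.    1.14  1.45]
```

View pics/s13c.png

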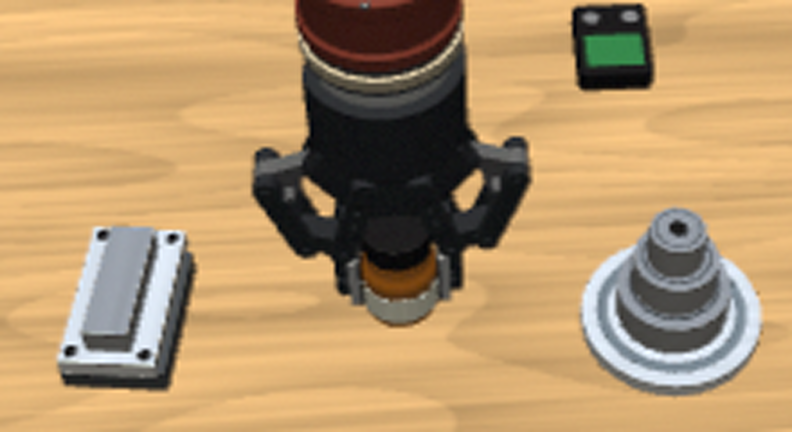

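```bash
python3 - <<'E'
from h import *
print(bp('scene',(180,200),3.6,(399,325),.025))
E
python3 -m jog '{"offset":[[0,0,-0.2],[0,0,-0.2],[0,0,-0.07],[0,0,-0.03],[0,0,0],[0,0,0]],"angular":[[0,0,0],[0,0,0],[0,0,0],[0,0,0],[0,0,0],[0,0,0]],"jaw":[25,25,25,25,25,25]}'
```

```text
[ 0.65234591 -0.0092918   0.025     ]
time: 26.7
tool_pos: [0.6332, -0.0091, 0.0048]
tool_rot: [-0.005, 0.005, 0.707, -0.707]
contact_force: [-1.6, 0.8, 3.5]
gripper_width: 0.449
```

Jar is down at the midpoint; release, retreat and check.

```bash
python3 -m jog '{"offset":[[0,0,0],[0,0,0],[0,0,0],[0,0,0.2],[0,0,0.5],[0,0,0.7],[0,0,0.8],[0,0,0.6],[-0.7,0,0],[-0.8,0,0],[-0.8,0,0],[-0.8,0,0]],"angular":[[0,0,0],[0,0,0],[0,0,0],[0,0,0],[0,0,0],[0,0,0],[0,0,0],[0,0,0],[0,0,0],[0,0,0],[0,0,0],[0,0,0]],"jaw":[42,50,58,65,65,65,65,65,65,65,65,65]}'
python3 -m jog '{"offset":[[-0.7,0,0],[-0.4,0,0],[0,0,0],[0,0,0]],"angular":[[0,0,0],[0,0,0],[0,0,0],[0,0,0]],"jaw":[65,65,65,65]}'
python3 - <<'E'
from h import *
goto([.4,0,.15],90)
t=manip.grab_frame('top');s=manip.grab_frame('scene');cv2.imwrite('pics/t14.png',t)
crop(cv2.convertScaleAbs(t,alpha=1.6),230,140,450,260,3.6,'pics/t14c.png')
cv2.imwrite('pics/s14.png',cv2.convertScaleAbs(s,alpha=1.3))
E
```

```text
time: 27.9
tool_pos: [0.4768, -0.0091, 0.1449]
tool_rot: [0.005, -0.006, -0.707, 0.707]
contact_force: [-0.1, -0.3, 0.3]
gripper_width: 0.763
time: 28.3
tool_pos: [0.4237, -0.0093, 0.1452]
tool_rot: [0.005, -0.006, -0.707, 0.707]
contact_force: [0.4, 0.3, 0.9]
gripper_width: 0.76
t 28.3 pos [ 0.4237 -0.0093  0.1452] w_mm 64.9 F [0.4 0.3 0.9] jawyaw -90.89 tilt [ 0.14 -0.02]
  need offset [-0.47  0.19  0.1 ] angular [0.   0.02 0.15] j [-0.2  -0.4   2.15  0.    1.38  1.39]
```

View pics/t14c.png

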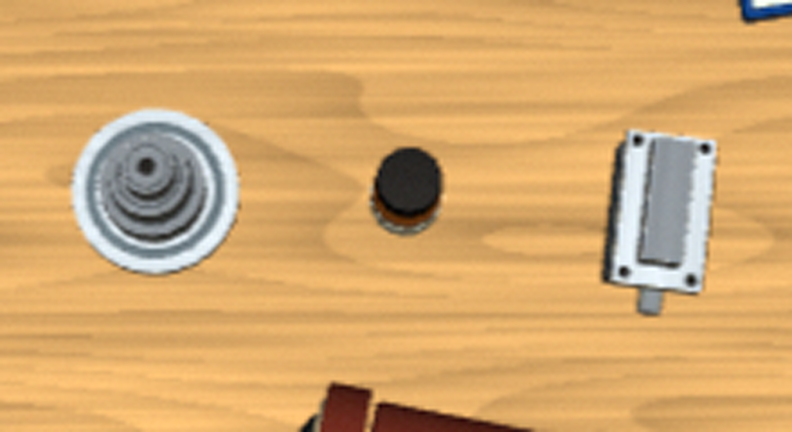

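View pics/s14.png

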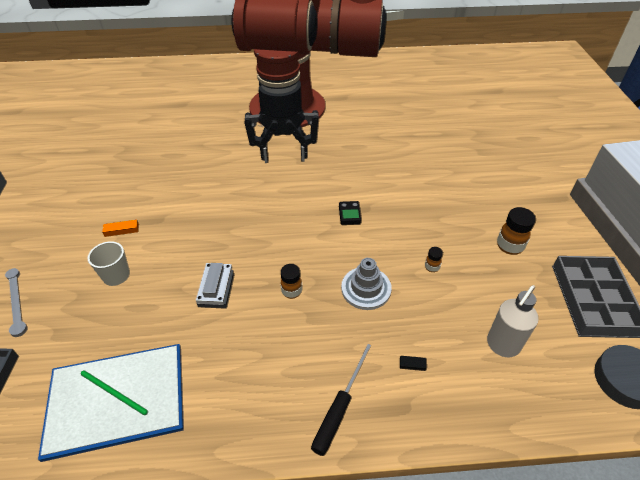

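```bash
python3 - <<'E'
from chk import *
print('jar',bp('top',(230,140),3.6,(408,182),.062))
t=cv2.imread('pics/t14.png');crop(cv2.convertScaleAbs(t,alpha=1.6),380,165,450,235,8,'pics/t15.png')
E
```

```text
jar [ 0.6337 -0.0083  0.062 ]
```

View pics/t15.png

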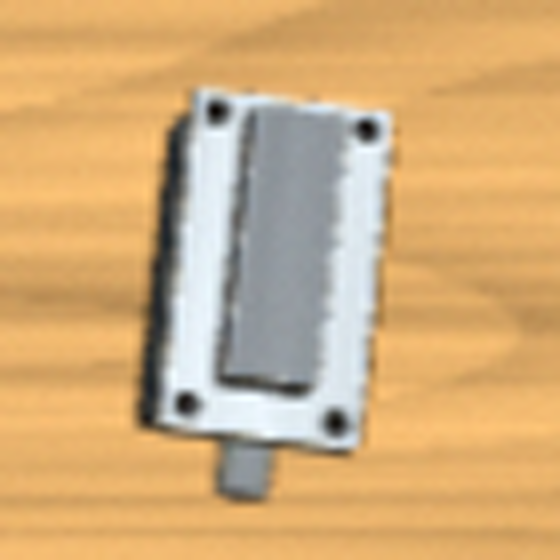

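```bash
python3 - <<'E'
from chk import *
o=(380,165)
s=np.mean([bp('top',o,8,p,.03) for p in((217,111),(367,129),(335,422),(186,403))],0)
b=np.mean([bp('top',o,8,p,.046) for p in((252,106),(350,115),(313,388),(222,380))],0)
a=np.radians(-7.9);u=np.array([np.cos(a),np.sin(a),0]);v=np.array([-u[1],u[0],0])
print(s,b,(b-s)@u*1e3,(b-s)@v*1e3)
E
```

```text
[ 0.6243 -0.1533  0.03  ] [ 0.6257 -0.1526  0.046 ] 1.2373296897367076 0.8043166602053625
```

Everything is within about 1–2 mm, so I'm handing in.

```bash
python3 -c "
from plant import manip
print(manip.state()['time'],manip.job_done())"
```

```text
the job is handed in; nothing more can be done
28.4 None
```

The job is done and handed in at 28.4 s of the 138 s allowed. In the order asked, I placed the bar, the wide, medium and narrow weights, and then the middle-sized oil jar. The gripper was open and clear of everything when I handed in.

Last camera checks:

| Part | What the checks showed |
|---|---|
| Sample bar | Flat on the stage. Off centre by 0.4–1.8 mm lengthwise and 0.8–1.8 mm across, depending on camera and reading. In line with the stage to about 0.2°. |
| Wide weight | Within about 1 mm of the pan centre in the top camera; the scene camera put it about 2 mm off in x. |
| Medium and narrow weights | The medium is about 1 mm off the wide one. The narrow is about 1 mm off both the wide and the medium. |
| Oil jar | Upright at about (0.634, -0.008) m; the midpoint worked out at (0.634, -0.009) m. |
| Beaker and timer | Look unmoved in the last scene picture. |

The two cameras disagreed by 2–4 mm on some positions: the stage in x, the bar on the bench before I picked it up, and the jar's base. I took values between the two. For the bar and weights I also checked the held part against its target just before setting it down. No check failed, and I left the bar's small offset as it was.

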